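# Clamp a polymer test button in the sample press

## Task

Load the sample press: lay the loose grey polymer button flat in the round seat of the steel plate, then swing the press arm back over it as far as it goes. Then turn only the small inner knob on top of the arm clockwise, feeling the load come on, until the sprung tip presses the button with about 12 newtons, and let go; never go past 20 newtons, which would damage the seat, and do not turn the wide outer ring round the knob, because the working height it sets has to stay for the whole series. Leave everything else on the counter where it is.

Things in the scene. Friction and masses are not known exactly. Their poses are not given: they have to be found in the camera images.
- press: the sample press: low white instrument 136 x 100 mm, fixed to the counter, a steel plate with the seat on its front half, a column behind it that carries the swing arm. Origin under its middle; +x from the seat towards the column, z up. Its upright pivot axis is 105 mm from the seat's centre along +x
- seat (a point): centre of the floor of the round seat in the press's steel plate, 42 mm above the counter. The seat is a recess 28 mm across and 4 mm deep, open upward; the level plate round it (52 x 70 mm) lies 46 mm above the counter. Axes as the press's
- sample_mid (a point): centre of the loose grey polymer button, a plain disc 24 mm across and 12 mm thick, 20 to 45 g, lying flat on the counter; this point is half-way up. z is its axis. Seated, its top lies 54 mm above the counter and it stands 8 mm out of the plate
- sample: the same button; its origin is the centre of its underside
- swing_arm (a joint): angle of the press's swing arm, rad: 0 = home, against its stop, straight over the seat; grows as the arm swings out (anticlockwise from above, it starts at 1.0 to 1.2). Friction of 0.25 N m keeps it where it is left. An aluminium bar 26 mm wide, 84 to 104 mm above the counter, pointing from the pivot over the seat to -x of the press when home
- finger_post (a point): grip of the upright round black finger post on the arm's free end, 150 mm from the pivot axis and 45 mm beyond the knobs; 12 to 15 mm thick, its top is 142 mm above the counter, this point 12 mm below that. It goes round with the arm (pinch it from above, or push the arm's flank)
- knob_mid (a point): on the axis of the inner knob (load knob), half-way up it. A ribbed aluminium cylinder 22 mm across and 24 mm tall, 121 to 145 mm above the counter, on top of the outer ring, 105 mm from the pivot; goes round with the arm, straight over the seat when that is home. Takes 0.14 N m to turn free, stays where it is left. By a steep cam, clockwise from above lowers the tip 6 mm a radian
- sleeve: spindle sleeve under the arm, on the knobs' axis, carrying the spindle and the sprung steel tip (11 mm across). The tip starts 1.9 to 9.1 mm above a seated button: 0.3 to 1.5 rad of knob. It bears with 1 N at once, then 20 N more a radian; the knob's torque rises by 0.006 N m a newton (12 N: 0.07 N m more). Origin at the arm's underside
- height_ring (a joint): angle of the outer ring (height ring), rad, clockwise from above; 0 as set, to be left there. A ribbed black ring 48 mm across and 16.5 mm tall, 104.5 to 121 mm above the counter, on the inner knob's axis and right below it; only friction of 0.12 N m holds it, and turning it feeds the tip 5 mm a radian
- note_pad: pink pad of notes, 50 x 50 x 13 mm, not part of the job; origin at its underside
- marker_black: marker pen with black cap, 138 mm, lying on the counter, not part of the job
- tube_7: capped blood tube, 89 mm, lying on the counter, not part of the job
- bottle_drop: small white bottle, 28 mm across and 58 mm tall, standing behind the press, not part of the job
- dish_2: clear petri dish, 58 mm across and 12 mm tall, between robot and press, not part of the job
- forceps: steel forceps, 119 mm, lying in front of the press, not part of the job
- slide_box: small carton, 60 x 85 x 34 mm, right of the press, not part of the job
Mind the look-alikes: they are no part of the job. There is more than one size of the press; the job needs the larger.

How it is judged:
On the way, in this order (a step that is already met when the one before it is completed fails the run):
1. the button lies flat in the seat, let go (horizontal distance between sample_mid and seat below 0.0035 m and z of sample_mid in the frame of seat below 0.0075 m and angle between sample_mid's own z axis and vertical below 0.05 rad and contact force between the fingers and sample below 0.1 N), for 0.2 s.
2. the arm is swung home against its stop over the button (horizontal distance between sample_mid and seat below 0.0035 m and z of sample_mid in the frame of seat below 0.0075 m and angle between sample_mid's own z axis and vertical below 0.05 rad and value of joint swing_arm below 0.03 rad), for 0.2 s.
At the end, for the whole second after the job is handed in: the button lies flat in the seat (centre within 3.5 mm of the seat's), the arm stands against its stop (within 0.03 rad), the tip presses the button with 8 to 16 N, the outer ring is within 0.09 rad of where it was set (all of step 2 and contact force between sleeve and sample between 8 and 16 N and value of joint height_ring between -0.09 and 0.09 rad); the robot touches nothing.
It fails at once if the tip presses the button with more than 20 N (contact force between sleeve and sample above 20 N).
It fails at once if the outer ring is turned by more than 0.09 rad (value of joint height_ring above 0.09 rad or value of joint height_ring below -0.09 rad).
It fails at once if something else on the counter is pushed more than 25 mm (distance of any of dish_2, note_pad, marker_black, tube_7, bottle_drop, forceps, slide_box from where it was at the start of the episode above 0.025 m).
It also fails if it takes over 72 s, if anything falls off the work surface, if the arm or the gripper's body presses on something with over 40 N, if the wrist force passes 120 N, or if a joint passes its speed limit or range.

## Robot

A 6-joint arm with a two-finger parallel gripper is mounted at the origin on a cart in front of the work surface, level with it; the furniture and walls round the work are solid. World frame = base frame: x ahead of the robot, y to its left, z up, the work surface at z = 0. Lengths are in m, angles in rad, forces in N, time in s.
With the tool pointing down it reaches from about 0.325 to 0.775 m from the base axis. Payload 5.5 kg.
Tool frame: the origin (TCP) lies on the front face of the gripper's body, between the roots of the fingers; the fingertips stand 73 mm ahead of it and the grasp point (between the pads) lies 54 mm ahead of it (pinch_z is the distance from the TCP to the grasp point, in m); z points along the fingers, y is the line along which they close (so a half turn about z gives the same grasp; the last joint's range is limited). The gripper opens to 85 mm and grips with 20 to 120 N. Pads are 22 mm wide; open, the fingers measure 114 mm over their backs; the gripper's body (76 mm by 85 mm) begins 54 mm behind the grasp point. The pads swing forward as they close: fully open they stand 13 mm farther back than shut.
Start: joints at [1.104, 0.091, 1.231, -0, 1.82, -0.057], TCP at [0.239, 0.55, 0.304] pointing down, gripper open.
Joint ranges: [-2.87, 2.87], [-0.86, 2.18], [0.17, 2.46], [-1.51, 4.65], [0.06, 2.69], [-2.65, 2.65]. Speed limits (rad/s): [2.57, 2.57, 3.01, 3.14, 3.14, 3.14].

## Interface

Orientations are given as [roll, pitch, yaw] about the fixed x, y, z axes, in that order (R = Rz(yaw) Ry(pitch) Rx(roll)).
In Python, from bench import * gives the robot as it stands. The module is installed in compiled form; this text tells all that it offers.
- The arm moves only by the shell command python3 -m pendant 'ROWS' [FORCE]. ROWS is a JSON object of lists of equal length, an entry for each row: "slide": the shift along the tool's x, y, z in cm, a list of three; "delta_rot": the turn, a rotation vector about the tool's x, y, z in degrees, a list of three; "claw": the closure, from 0 (fully open) to 1 (shut). In form: {"slide": [[dx, dy, dz], ...], "delta_rot": [[wx, wy, wz], ...], "claw": [claw, ...]}. A call has 1 to 10 rows; each row shifts and turns the commanded pose from where the row before left it, along the tool's axes as they then stand; what a row does not reach is not made up. A row lasts 1/8 s, in which the tool goes at most 62.5 mm and 10.7 degrees, less where a joint would pass 70% of its speed; a pose out of reach is approached as far as the arm can. A call with a gripper value outside its range is refused whole. The fingers move at their own pace and stop on an object; FORCE is the grip in N (left out, the last holds). Time passes only in rows, so rows that do not move let the fingers close. It gives the time, the measured TCP pose, the force, the opening and the grip force at its end, in the units of the state.
- state(): the state, without advancing time (a new reading comes with each control period).
- snapshot(name): name is "scene" or "side" or "wrist"; returns a dict with "image" (400x640x3 uint8, blue, green, red), "fx", "fy", "cx", "cy" (pixels), "origin" and "rotation" of the camera in the world. Camera axes: x right, y up, looking along -z (the intrinsics and any distortion apply to the point x, -y, -z); pixel columns grow to the right and rows downward; lengths in m; the calibration is good to about 2 mm. A picture is of the moment at which its call begins. There is no depth.
- job_done(): hands the job in; it is judged then, once.
The state is a dict: "clock": time; "joint_pos": joint angles; "joint_velocities": joint speeds; "effort": joint torques, N m; "ee_pos": TCP position; "tcp_rot": TCP orientation; "contact_force": force on the tool from outside, world axes, zero at the start; "moment": the same for the moment, N m; "finger_gap": finger opening in m; "grip_force": force on a finger pad.
Only numpy, scipy, OpenCV 4.12 (cv2) and the standard library are available. Lean on these libraries where they do the work, as an engineer would, in place of code of your own. Each camera call takes 0.05 s, during which the arm holds its last target. There are 200 camera calls.

## Working session

There is one attempt and no reset: what is moved stays moved. The work goes in short steps, Python scripts to look and compute and a shell command to move; the robot and the scene stay as the last step left them, time stands still between calls to the robot, and variables do not carry over. Pictures are saved under pics/ and viewed, at most 10 in all, crops included, and the job is handed in when it is done.

```bash
mkdir -p pics; cat > h.py <<'E'
from bench import *
import numpy as np, cv2
from scipy.spatial.transform import Rotation as Ro
def ray(s,u,v):
    d=np.array([(u-s["cx"])/s["fx"],-(v-s["cy"])/s["fy"],-1.0])
    return np.array(s["origin"]),np.array(s["rotation"]).reshape(3,3)@d
def onz(s,u,v,z):
    o,d=ray(s,u,v); return o+d*(z-o[2])/d[2]
def proj(s,p):
    q=np.array(s["rotation"]).reshape(3,3).T@(np.array(p)-np.array(s["origin"]))
    return np.array([s["cx"]+s["fx"]*q[0]/-q[2], s["cy"]-s["fy"]*q[1]/-q[2]])
E
python3 - <<'E'
from h import *
for n in("scene","side","wrist"):
    s=snapshot(n);cv2.imwrite(f"pics/{n}0.png",s["image"]);np.save(f"{n}0.npy",s,allow_pickle=True)
    print(n,{k:v for k,v in s.items() if k!="image"})
print(state())
E
```

```text
scene {'fx': 422.29546399948987, 'fy': 422.29546399948987, 'cx': 328.64575906731574, 'cy': 204.15854974838402, 'origin': array([-0.04363879,  0.80512316,  0.62247328]), 'rotation': array([ 1.15613683, -0.02132394, -2.61844807])}
side {'fx': 386.5155693046708, 'fy': 386.5155693046708, 'cx': 317.4818049299429, 'cy': 197.8023999102775, 'origin': array([ 0.33145545, -1.21753481,  0.72988496]), 'rotation': array([ 1.01145742, -0.0161838 , -0.17106542])}
wrist {'fx': 350.9791758420227, 'fy': 350.9791758420227, 'cx': 320.2825432446611, 'cy': 197.45320206541226, 'origin': array([0.17603658, 0.57711196, 0.37335912]), 'rotation': array([-0.2749315 ,  0.00145606,  1.16048473])}
{'clock': 0.15, 'joint_pos': array([ 1.10431622e+00,  9.17460120e-02,  1.23162947e+00,  6.17328616e-06,
        1.81976285e+00, -5.67132245e-02]), 'joint_velocities': array([-0.00140433, -0.00322477, -0.00209199,  0.00038088, -0.00235187,
        0.00206842]), 'effort': array([ 1.61084157e-03, -4.59373033e+01, -4.18525743e+01, -7.06193828e-05,
        9.61778424e-03,  1.09326845e-05]), 'ee_pos': array([0.23900418, 0.55024445, 0.30296312]), 'tcp_rot': array([-3.14004981e+00, -9.35886783e-05,  2.73182721e+00]), 'contact_force': array([ 0.06361126,  0.39162628, -0.5101575 ]), 'moment': array([-0.03124652,  0.00899318,  0.05058059]), 'grip_force': 0.0, 'finger_gap': 0.08572069562483474}
```

View pics/scene0.png

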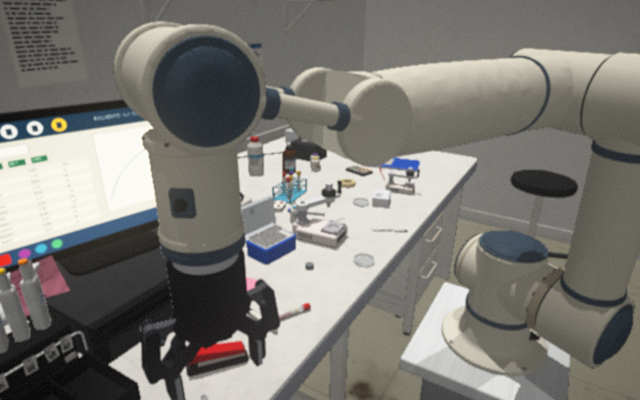

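View pics/side0.png

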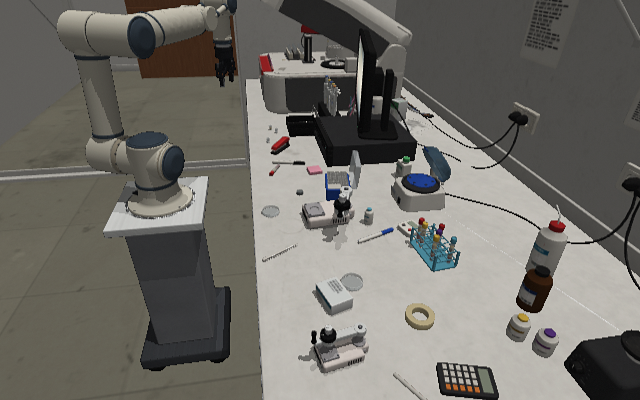

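```bash
cat >> h.py <<'E'
_snap=snapshot
def fix(s):
    r=np.array(s["rotation"])
    if r.size==3: s["rotation"]=Ro.from_euler("xyz",r).as_matrix()
    return s
def snapshot(n): return fix(_snap(n))
E
python3 - <<'E'
from h import *
s=fix(np.load("side0.npy",allow_pickle=True).item())
for n,u,v in[("dish",270,211),("btn",299,192),("pad",314,170),("p1L",303,222),("p1R",350,222),("p2L",316,365),("p2R",367,358),("tube",274,170),("forc",280,252),("box",333,293),("bottle",369,222)]:
    print(n,onz(s,u,v,0).round(3))
im=s["image"]
a=cv2.resize(im[140:270,230:400],None,fx=4.4,fy=4.4,interpolation=cv2.INTER_CUBIC)
cv2.imwrite("pics/c1.png",a)
E
```

```text
dish [ 0.369 -0.13   0.   ]
btn [ 0.482 -0.022  0.   ]
pad [0.564 0.139 0.   ]
p1L [ 0.47  -0.209  0.   ]
p1R [ 0.621 -0.232  0.   ]
p2L [ 0.426 -0.724  0.   ]
p2R [ 0.537 -0.724  0.   ]
tube [0.405 0.162 0.   ]
forc [ 0.384 -0.347  0.   ]
box [ 0.503 -0.528  0.   ]
bottle [ 0.682 -0.241  0.   ]
```

View pics/c1.png

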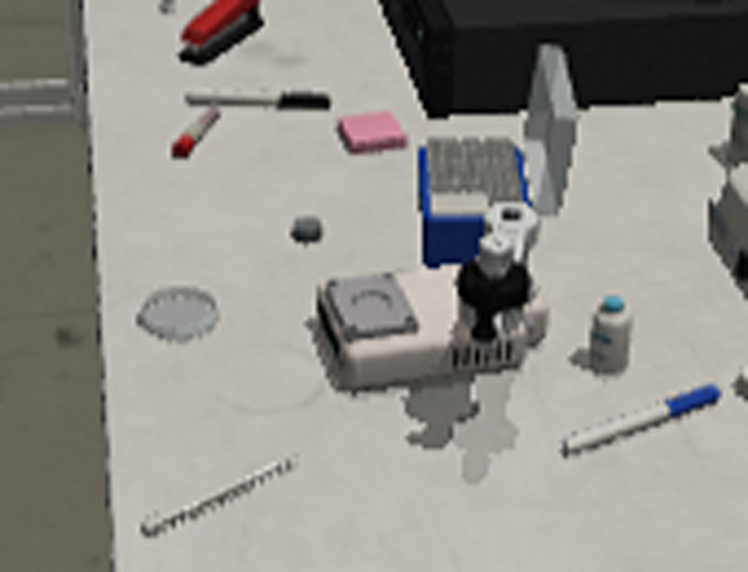

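Press 1 (side px 325,210; about 150 mm long) is the larger and matches the dish, forceps and box descriptions. Press 2 (340,345) is about 110 mm, so it's the look-alike.

Button candidates:
- Grey disc at (299,192): alone, about 24 mm across.
- Small bits near the stapler at (268–277,130): too small.
- Steel parts on the press: not loose.

I choose (299,192). The crop shows it as a grey disc lying flat, with the larger press's arm swung out to −y. I'll go over it for a wrist view.

```bash
python3 -m pendant '{"slide":[[-3.4,-3.6,0],[-3.4,-3.6,0],[-3.4,-3.6,0],[-3.4,-3.6,0],[-3.4,-3.6,0],[-3.4,-3.6,0],[-3.4,-3.6,0]],"delta_rot":[[0,0,0],[0,0,0],[0,0,0],[0,0,0],[0,0,0],[0,0,0],[0,0,0]],"claw":[0,0,0,0,0,0,0]}'
python3 -m pendant '{"slide":[[-3.4,-3.6,0],[-3.4,-3.6,0],[-3.4,-3.6,0],[-3.4,-3.6,0],[-3.4,-3.6,0],[-3.4,-3.6,0],[-3.4,-3.6,0],[0,0,0]],"delta_rot":[[0,0,0],[0,0,0],[0,0,0],[0,0,0],[0,0,0],[0,0,0],[0,0,0],[0,0,0]],"claw":[0,0,0,0,0,0,0,0]}'
python3 -m pendant '{"slide":[[0,0,0],[0,0,0],[0,0,0],[0,0,0],[0,0,0],[0,0,0],[0,0,0],[0,0,0]],"delta_rot":[[0,0,9.5],[0,0,9.5],[0,0,9.5],[0,0,9.5],[0,0,9.5],[0,0,9.5],[0,0,9.5],[0,0,0]],"claw":[0,0,0,0,0,0,0,0]}'
python3 - <<'E'
from h import *
s=snapshot("wrist");cv2.imwrite("pics/w1.png",s["image"]);np.save("w1.npy",s,allow_pickle=True)
print(state()["ee_pos"],state()["tcp_rot"],s["origin"])
s=snapshot("side");np.save("s1.npy",s,allow_pickle=True)
E
```

```text
clock: 1.02
ee_pos: [0.3571, 0.2228, 0.3037]
tcp_rot: [-3.142, 0.0, 2.732]
contact_force: [0.3, 0.0, -1.0]
finger_gap: 0.0855
grip_force: 0.0
clock: 2.02
ee_pos: [0.4751, -0.1043, 0.3027]
tcp_rot: [-3.141, -0.002, 2.727]
contact_force: [0.2, -0.1, 0.7]
finger_gap: 0.0857
grip_force: 0.0
clock: 3.02
ee_pos: [0.4747, -0.1007, 0.3039]
tcp_rot: [-3.142, -0.0, 1.574]
contact_force: [0.2, 0.2, -0.0]
finger_gap: 0.0853
grip_force: 0.0
[ 0.47468477 -0.10084752  0.30389728] [-3.14155161e+00 -2.57029453e-04  1.57550952e+00] [ 0.47475937 -0.03242422  0.37440871]
```

View pics/w1.png

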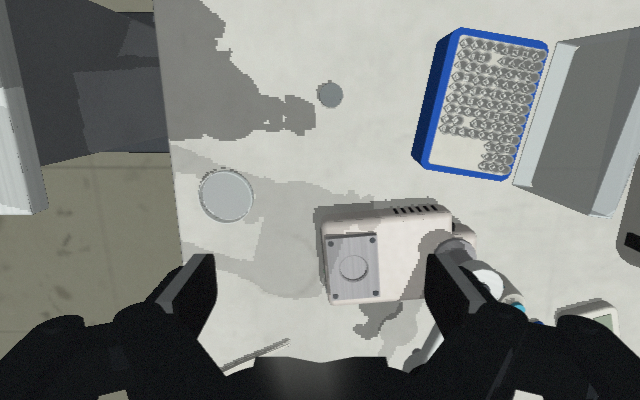

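Wrist view: button at (330,95), seat at (354,267) on the plate with screws at (333–375, 238–298), dish at (226,195), knob at about (490,282). Next I measure the button and seat.

```bash
python3 - <<'E'
from h import *
s=np.load("w1.npy",allow_pickle=True).item();im=s["image"]
g=cv2.cvtColor(im,cv2.COLOR_BGR2GRAY)
roi=g[75:116,308:352]; print(np.median(roi), g[95,330])
_,m=cv2.threshold(roi,0,255,cv2.THRESH_BINARY_INV+cv2.THRESH_OTSU)
c=max(cv2.findContours(m,cv2.RETR_EXTERNAL,cv2.CHAIN_APPROX_NONE)[0],key=cv2.contourArea)
e=cv2.fitEllipse(c);print(e)
u,v=e[0][0]+308,e[0][1]+75
print("btn",u,v,onz(s,u,v,.008),"diam",e[1][0]/s["fx"]*.37)
# seat & screws
big=cv2.resize(im[215:315,305:405],None,fx=6,fy=6,interpolation=cv2.INTER_CUBIC);cv2.imwrite("pics/c2.png",big)
E
```

```text
203.0 130
((21.487627029418945, 18.97145652770996), (24.31089210510254, 26.904088973999023), 137.77362060546875)
btn 329.48762702941895 93.97145652770996 [ 0.483719   -0.02805907  0.008     ] diam 0.025628386804739216
```

View pics/c2.png

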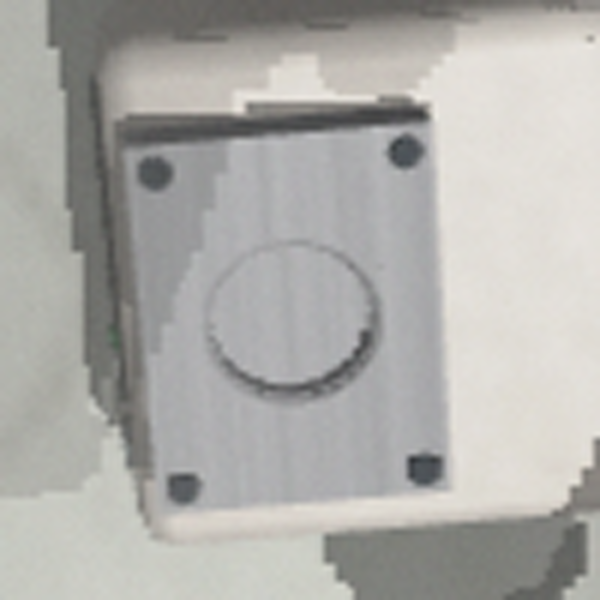

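```bash
python3 -m pendant '{"slide":[[2.4,0.3,1],[2.4,0.3,3],[2.4,0.3,4],[0,0,4],[0,0,4],[0,0,3],[0,0,0],[0,0,0]],"delta_rot":[[0,0,0],[0,0,0],[0,0,0],[0,0,0],[0,0,0],[0,0,0],[0,0,0],[0,0,0]],"claw":[0,0,0,0.55,0.55,0.55,0.55,0.55]}' 30
python3 - <<'E'
from h import *
w=np.load("w1.npy",allow_pickle=True).item()
P=lambda a,b:onz(w,305+a/6-.4,215+b/6-.4,.046)
sc=[P(155,173),P(405,150),P(184,488),P(426,468)]
print("screws mean",np.mean(sc,0),"rim",P(293.5,321))
dx=(sc[1]-sc[0]+sc[3]-sc[2])[:2];dy=(sc[0]-sc[2]+sc[1]-sc[3])[:2]
th=np.arctan2(dx[1],dx[0]);th2=np.arctan2(-dy[0],dy[1]);print("press yaw",th,th2,np.hypot(*dx)/2,np.hypot(*dy)/2)
s=snapshot("wrist");im=s["image"];cv2.imwrite("pics/w2.png",im);np.save("w2.npy",s,allow_pickle=True);print(state()["ee_pos"],state()["finger_gap"])
E
```

```text
clock: 4.12
ee_pos: [0.4844, -0.0296, 0.1154]
tcp_rot: [3.14, 0.0, 1.572]
contact_force: [0.5, -0.1, 0.7]
finger_gap: 0.0383
grip_force: 0.0
screws mean [ 0.50903895 -0.20103603  0.046     ] rim [ 0.50918333 -0.20059643  0.046     ]
press yaw 0.09872311309590696 0.09937436609829518 0.04234364098159668 0.06017388719604474
[ 0.48470976 -0.02963915  0.115939  ] 0.038500003701690176
```

View pics/w2.png

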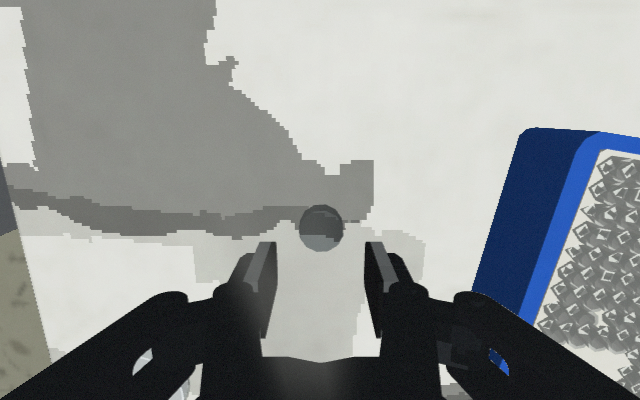

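Button at (321,228) between the fingertips at (275,245) and (367,245), well centred sideways. I'll compute its location.

```bash
python3 - <<'E'
from h import *
s=np.load("w2.npy",allow_pickle=True).item();im=s["image"]
g=cv2.GaussianBlur(cv2.cvtColor(im,cv2.COLOR_BGR2GRAY),(3,3),0)
print("p",onz(s,321,228,.006)," top",onz(s,321,226,.012), "diam",44/s["fx"]*(s["origin"][2]-.012))
print(g[195:262:3,321]); print(g[228,290:352:3])
E
```

```text
p [ 0.48514873 -0.02940123  0.006     ]  top [ 0.4851243  -0.02600474  0.012     ] diam 0.02180121061941289
[142 142 142 115  75  78  81  79  79  79  79  82  82  92 123 123 123 123
 124 181 193 191 192]
[193 191 118  92  82  82  84  82  82  81  82  78  78  76  75  72  72  72
 124 197 196]
```

```bash
python3 - <<'E'
from h import *
s=np.load("w2.npy",allow_pickle=True).item()
a,b=onz(s,321,251.5,.012),onz(s,321,204,0);print(a,b,(a+b)/2)
print(onz(s,321,204,0.012))
print(onz(s,296.5,226,.012),onz(s,344,226,.012))
E
python3 -m pendant '{"slide":[[0,0,1.5],[0,0,1],[0,0,0.4],[0,0,0]],"delta_rot":[[0,0,0],[0,0,0],[0,0,0],[0,0,0]],"claw":[0.6,0.6,0.6,0.6]}'
```

```text
[ 0.48514725 -0.04060477  0.012     ] [ 0.48514916 -0.01752686  0.        ] [ 0.48514821 -0.02906582  0.006     ]
[ 0.48510527 -0.01389291  0.012     ]
[ 0.47221395 -0.02601201  0.012     ] [ 0.49724635 -0.02599791  0.012     ]
clock: 4.68
ee_pos: [0.4835, -0.0296, 0.0843]
tcp_rot: [-3.14, -0.0, 1.571]
contact_force: [-0.2, -0.7, 0.2]
finger_gap: 0.0341
grip_force: 0.0
```

```bash
for i in 1; do python3 -m pendant '{"slide":[[0,0,0.3],[0,0,0.3],[0,0,0]],"delta_rot":[[0,0,0],[0,0,0],[0,0,0]],"claw":[0.6,0.6,0.6]}'; python3 -m pendant '{"slide":[[0,0,0.15],[0,0,0]],"delta_rot":[[0,0,0],[0,0,0]],"claw":[0.6,0.6]}'; python3 -m pendant '{"slide":[[0,0,0.15],[0,0,0]],"delta_rot":[[0,0,0],[0,0,0]],"claw":[0.6,0.6]}';done
```

```text
clock: 5.05
ee_pos: [0.4837, -0.0296, 0.0786]
tcp_rot: [-3.141, -0.0, 1.571]
contact_force: [0.1, -0.7, 0.6]
finger_gap: 0.0337
grip_force: 0.0
clock: 5.3
ee_pos: [0.4838, -0.0296, 0.0773]
tcp_rot: [-3.142, -0.0, 1.571]
contact_force: [0.8, 0.3, 0.3]
finger_gap: 0.0341
grip_force: 0.0
clock: 5.55
ee_pos: [0.4838, -0.0296, 0.0758]
tcp_rot: [-3.141, -0.0, 1.571]
contact_force: [-0.1, -0.2, 0.0]
finger_gap: 0.0343
grip_force: 0.0
```

```bash
python3 -m pendant '{"slide":[[0,0,0.15],[0,0,0]],"delta_rot":[[0,0,0],[0,0,0]],"claw":[0.6,0.6]}'|sed -n '2p;4p'; python3 -m pendant '{"slide":[[0,0,0.1],[0,0,0]],"delta_rot":[[0,0,0],[0,0,0]],"claw":[0.6,0.6]}'|sed -n '2p;4p'; python3 -m pendant '{"slide":[[0,0,0.1],[0,0,0]],"delta_rot":[[0,0,0],[0,0,0]],"claw":[0.6,0.6]}'|sed -n '2p;4p'
```

```text
ee_pos: [0.4837, -0.0296, 0.0742]
contact_force: [-0.5, -0.1, -0.6]
ee_pos: [0.4838, -0.0296, 0.0733]
contact_force: [-0.5, -0.2, 0.5]
ee_pos: [0.4838, -0.0296, 0.0723]
contact_force: [-0.7, -0.3, -0.1]
```

```bash
python3 -m pendant '{"slide":[[0,0,0.1],[0,0,0]],"delta_rot":[[0,0,0],[0,0,0]],"claw":[0.6,0.6]}'|sed -n '2p;4p'; python3 -m pendant '{"slide":[[0,0,0.1],[0,0,0]],"delta_rot":[[0,0,0],[0,0,0]],"claw":[0.6,0.6]}'|sed -n '2p;4p'; python3 -m pendant '{"slide":[[0,0,0.1],[0,0,0]],"delta_rot":[[0,0,0],[0,0,0]],"claw":[0.6,0.6]}'|sed -n '2p;4p'
```

```text
ee_pos: [0.4839, -0.0296, 0.0718]
contact_force: [-1.7, 0.5, 3.7]
ee_pos: [0.4839, -0.0296, 0.0718]
contact_force: [-4.7, 0.2, 10.2]
ee_pos: [0.484, -0.0296, 0.0717]
contact_force: [-7.3, 1.0, 15.5]
```

```bash
python3 -m pendant '{"slide":[[0,0,-0.5],[0,0,-0.45],[0,0,0],[0,0,0],[0,0,0],[0,0,0],[0,0,0]],"delta_rot":[[0,0,0],[0,0,0],[0,0,0],[0,0,0],[0,0,0],[0,0,0],[0,0,0]],"claw":[0.6,0.6,0.6,0.8,0.8,0.8,0.8]}' 30
```

```text
clock: 7.92
ee_pos: [0.4838, -0.0296, 0.0788]
tcp_rot: [-3.142, 0.0, 1.571]
contact_force: [-1.0, 0.3, 0.7]
finger_gap: 0.0219
grip_force: 29.3
```

```bash
python3 -m pendant '{"slide":[[0,0,-1],[0,0,-3],[0,0,-4],[-4.3,0.6,0],[-4.3,0.6,0],[-4.3,0.6,0],[-4.3,0.7,0],[0,0,0],[0,0,0]],"delta_rot":[[0,0,0],[0,0,0],[0,0,0],[0,0,0],[0,0,0],[0,0,0],[0,0,0],[0,0,0],[0,0,0]],"claw":[0.8,0.8,0.8,0.8,0.8,0.8,0.8,0.8,0.8]}'
python3 - <<'E'
from h import *
s=snapshot("wrist");im=s["image"];np.save("w3.npy",s,allow_pickle=True)
print(state()["ee_pos"],proj(s,(.5092,-.2007,.046)))
cv2.imwrite("pics/w3.png",cv2.resize(im[120:360,190:450],None,fx=2.5,fy=2.5,interpolation=cv2.INTER_CUBIC))
E
```

```text
clock: 9.05
ee_pos: [0.5088, -0.2012, 0.1589]
tcp_rot: [-3.141, -0.001, 1.571]
contact_force: [0.8, 0.4, 0.5]
finger_gap: 0.0219
grip_force: 29.4
[ 0.50882936 -0.20081116  0.1589855 ] [320.82353262 225.26090599]
```

View pics/w3.png

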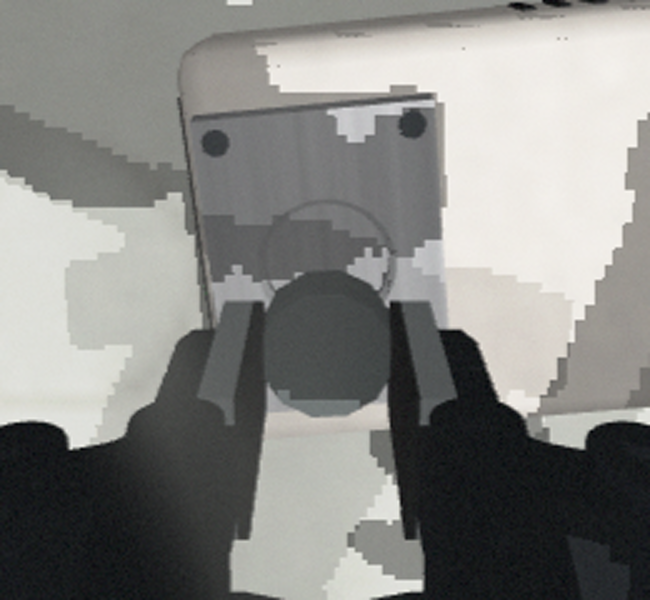

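Seat rim centre at crop (328,266), held button centre about (327,343), gripped level. Next the offset between them.

```bash
python3 - <<'E'
from h import *
s=np.load("w3.npy",allow_pickle=True).item()
q=lambda a,b,z:onz(s,190+a/2.5-.3,120+b/2.5-.3,z)
print("seat",q(328,266,.046), "rim top/bot",q(328,200,.046))
print("btn",q(264,340,.088),q(390,340,.088),q(327,270,.080),q(327,416,.092))
print((q(327,270,.080)+q(327,416,.092))/2)
E
```

```text
seat [ 0.50924246 -0.20119572  0.046     ] rim top/bot [ 0.50924326 -0.18591984  0.046     ]
btn [ 0.49795832 -0.19940872  0.088     ] [ 0.52010397 -0.19941148  0.088     ] [ 0.50903341 -0.1893261   0.08      ] [ 0.50902838 -0.2120497   0.092     ]
[ 0.5090309 -0.2006879  0.086    ]
```

```bash
python3 -m pendant '{"slide":[[0,0,1.5],[0,0,1],[0,0,0.6],[0,0,0.3],[0,0,0.2],[0,0,0.1],[0,0,0]],"delta_rot":[[0,0,0],[0,0,0],[0,0,0],[0,0,0],[0,0,0],[0,0,0],[0,0,0]],"claw":[0.8,0.8,0.8,0.8,0.8,0.8,0.8]}'
```

```text
clock: 9.98
ee_pos: [0.509, -0.2017, 0.1221]
tcp_rot: [3.141, 0.0, 1.571]
contact_force: [-1.2, 0.8, -0.8]
finger_gap: 0.0217
grip_force: 29.4
```

```bash
python3 -m pendant '{"slide":[[0.05,0,0.1],[0,0,0]],"delta_rot":[[0,0,0],[0,0,0]],"claw":[0.8,0.8]}'
python3 -m pendant '{"slide":[[0,0,0],[0,0,0],[0,0,-1],[0,0,-2],[0,0,-3],[0,0,-3],[0,0,0]],"delta_rot":[[0,0,0],[0,0,0],[0,0,0],[0,0,0],[0,0,0],[0,0,0],[0,0,0]],"claw":[0.6,0.6,0.6,0.6,0.6,0.6,0.6]}'
python3 - <<'E'
from h import *
s=snapshot("wrist");im=s["image"];np.save("w4.npy",s,allow_pickle=True)
print(state()["ee_pos"],proj(s,(.5092,-.2007,.046)),proj(s,(.5092,-.2007,.054)))
cv2.imwrite("pics/w4.png",cv2.resize(im[100:320,120:640],None,fx=1.5,fy=1.5,interpolation=cv2.INTER_CUBIC))
E
```

```text
clock: 10.22
ee_pos: [0.5089, -0.2011, 0.1209]
tcp_rot: [3.142, 0.0, 1.571]
contact_force: [-0.4, 0.1, -0.2]
finger_gap: 0.0214
grip_force: 29.4
clock: 11.1
ee_pos: [0.5101, -0.2016, 0.216]
tcp_rot: [3.134, 0.003, 1.571]
contact_force: [0.5, 0.8, -0.2]
finger_gap: 0.0344
grip_force: 0.0
[ 0.50951804 -0.20138321  0.21355411] [317.10364612 195.9650348 ] [317.07916189 199.10991198]
```

View pics/w4.png

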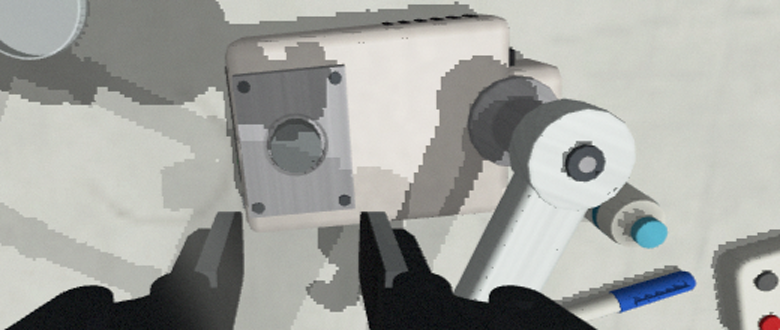

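Button (crop 296,145) sits in the seat, level and released. Hub is at (590,162) and the arm swings out down-left. Next I go above the post to measure it.

```bash
python3 -m pendant '{"slide":[[0,0,-4],[0,0,-4],[-3.1,1.3,0],[-3.1,1.3,0],[-3.1,1.2,0],[-3.1,1.2,0],[0,0,0],[0,0,0],[0,0,0]],"delta_rot":[[0,0,0],[0,0,0],[0,0,0],[0,0,0],[0,0,0],[0,0,0],[0,0,10.5],[0,0,10.5],[0,0,0]],"claw":[0,0,0,0,0,0,0,0,0]}'
python3 - <<'E'
from h import *
w=np.load("w4.npy",allow_pickle=True).item()
s=snapshot("wrist");im=s["image"];np.save("w5.npy",s,allow_pickle=True)
print(state()["ee_pos"],state()["tcp_rot"]); print("hub",onz(w,510,208.7,.104),proj(s,(.6137,-.1903,.104)))
for d in(1.,1.1,1.2):
  a=np.pi+.0988+d; print(d,[proj(s,(.6137+r*np.cos(a),-.1903+r*np.sin(a),z)).round(0) for r,z in((.105,.145),(.15,.142))])
cv2.imwrite("pics/w5.png",im[60:400,130:560])
E
```

```text
clock: 12.28
ee_pos: [0.5588, -0.325, 0.2895]
tcp_rot: [-3.139, -0.0, 1.206]
contact_force: [-0.5, -0.2, 0.2]
finger_gap: 0.0855
grip_force: 0.0
[ 0.55880175 -0.32496071  0.28985574] [-3.13999699e+00 -3.58757074e-04  1.20846212e+00]
hub [ 0.61488418 -0.1918256   0.104     ] [325.38666353 -26.18248772]
1.0 [array([307., 145.]), array([301., 213.])]
1.1 [array([324., 146.]), array([324., 214.])]
1.2 [array([341., 145.]), array([346., 213.])]
```

View pics/w5.png

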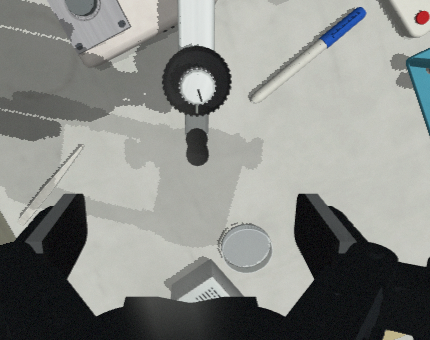

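Knob at crop (196,86), post at (198,152). Both agree with the prediction for an arm angle of 1.11 rad, so I descend and pinch the post.

```bash
python3 -m pendant '{"slide":[[-0.45,0.4,2],[0,0,3],[0,0,3],[0,0,2],[0,0,0],[0,0,0],[0,0,0],[0,0,0],[0,0,0],[0,0,0]],"delta_rot":[[0,0,0],[0,0,0],[0,0,0],[0,0,0],[0,0,0],[0,0,0],[0,0,0],[0,0,0],[0,0,0],[0,0,0]],"claw":[0,0,0,0,0.5,0.9,0.9,0.9,0.9,0.9]}' 20
```

```text
clock: 13.58
ee_pos: [0.5614, -0.3309, 0.1923]
tcp_rot: [3.139, 0.001, 1.205]
contact_force: [-0.6, -0.1, 5.5]
finger_gap: 0.0131
grip_force: 21.4
```

```bash
python3 -m pendant '{"slide":[[0,0,-0.3],[0.15,-2.09,0],[0.15,-2.09,0],[0.15,-2.09,0],[0,0,0]],"delta_rot":[[0,0,0],[0,0,8],[0,0,8],[0,0,8],[0,0,0]],"claw":[0.9,0.9,0.9,0.9,0.9]}'; python3 -m pendant '{"slide":[[0.15,-2.09,0],[0.15,-2.09,0],[0.15,-2.09,0],[0.15,-2.09,0],[0,0,0]],"delta_rot":[[0,0,8],[0,0,8],[0,0,8],[0,0,8],[0,0,0]],"claw":[0.9,0.9,0.9,0.9,0.9]}'
```

```text
clock: 14.2
ee_pos: [0.5073, -0.2961, 0.1925]
tcp_rot: [-3.138, 0.002, 0.786]
contact_force: [-2.9, -0.7, -4.6]
finger_gap: 0.0127
grip_force: 20.6
clock: 14.82
ee_pos: [0.4675, -0.2234, 0.1924]
tcp_rot: [-3.139, 0.005, 0.229]
contact_force: [-5.3, -0.4, -4.3]
finger_gap: 0.013
grip_force: 20.6
```

```bash
python3 -m pendant '{"slide":[[0.04,-1.05,0],[0.02,-0.7,0],[0,0,0]],"delta_rot":[[0,0,4],[0,0,2.6],[0,0,0]],"claw":[0.9,0.9,0.9]}';python3 -m pendant '{"slide":[[0,-0.2,0],[0,0,0]],"delta_rot":[[0,0,0.5],[0,0,0]],"claw":[0.9,0.9]}' ;python3 -m pendant '{"slide":[[0,-0.2,0],[0,0,0]],"delta_rot":[[0,0,0.5],[0,0,0]],"claw":[0.9,0.9]}' 
```

```text
clock: 15.2
ee_pos: [0.4647, -0.2067, 0.1924]
tcp_rot: [-3.139, 0.005, 0.115]
contact_force: [-5.7, 0.6, -3.8]
finger_gap: 0.0132
grip_force: 20.7
clock: 15.45
ee_pos: [0.4646, -0.2053, 0.1924]
tcp_rot: [-3.14, 0.005, 0.106]
contact_force: [-6.2, -1.2, -4.2]
finger_gap: 0.0132
grip_force: 20.6
clock: 15.7
ee_pos: [0.4644, -0.2043, 0.1924]
tcp_rot: [3.14, 0.005, 0.096]
contact_force: [-5.6, -5.7, -5.6]
finger_gap: 0.0128
grip_force: 20.6
```

```bash
python3 -m pendant '{"slide":[[0,-0.2,0],[0,0,0]],"delta_rot":[[0,0,0],[0,0,0]],"claw":[0.9,0.9]}';python3 -m pendant '{"slide":[[0,0.35,0],[0,0,0],[0,0,0],[0,0,0]],"delta_rot":[[0,0,0],[0,0,0],[0,0,0],[0,0,0]],"claw":[0.9,0.6,0.6,0.6]}';python3 -m pendant '{"slide":[[0,0,-3],[0,0,-4],[0,0,-4],[0,0,0],[0,0,0]],"delta_rot":[[0,0,0],[0,0,0],[0,0,0],[0,0,0],[0,0,0]],"claw":[0.5,0.4,0,0,0]}'
python3 - <<'E'
from h import *
s=snapshot("wrist");im=s["image"];np.save("w6.npy",s,allow_pickle=True)
print(state()["ee_pos"],state()["tcp_rot"],"knob exp",proj(s,(.5092,-.2007,.145)),"post",proj(s,(.4644,-.2051,.142)))
cv2.imwrite("pics/w6.png",im[20:380,130:560])
E
```

```text
clock: 15.95
ee_pos: [0.4644, -0.2039, 0.1925]
tcp_rot: [3.137, 0.005, 0.095]
contact_force: [-3.1, -12.9, -8.1]
finger_gap: 0.0131
grip_force: 20.6
clock: 16.45
ee_pos: [0.466, -0.2043, 0.1945]
tcp_rot: [3.141, -0.001, 0.096]
contact_force: [0.3, -0.1, -0.3]
finger_gap: 0.0341
grip_force: 0.0
clock: 17.08
ee_pos: [0.4656, -0.2042, 0.3036]
tcp_rot: [-3.142, -0.0, 0.095]
contact_force: [0.1, 0.2, -0.1]
finger_gap: 0.0854
grip_force: 0.0
[ 0.46542499 -0.20417636  0.30270057] [-3.14070238e+00  1.28591068e-03  9.50458441e-02] knob exp [320.38700969 138.8828493 ] post [320.59539437 204.04608884]
```

View pics/w6.png

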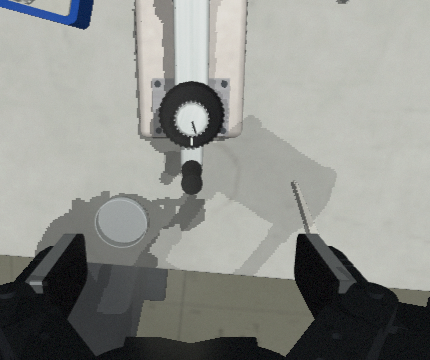

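Knob top at crop (192,119), arm straight over the seat and against the stop (it held 13 N without moving). I turn the wrist half a turn to leave room for the clockwise turn and refine the knob centre.

```bash
R='a'; python3 -m pendant '{"slide":[[0,0,0],[0,0,0],[0,0,0],[0,0,0],[0,0,0],[0,0,0],[0,0,0],[0,0,0],[0,0,0]],"delta_rot":[[0,0,-10],[0,0,-10],[0,0,-10],[0,0,-10],[0,0,-10],[0,0,-10],[0,0,-10],[0,0,-10],[0,0,-10]],"claw":[0,0,0,0,0,0,0,0,0]}' >/dev/null; python3 -m pendant '{"slide":[[0,0,0],[0,0,0],[0,0,0],[0,0,0],[0,0,0],[0,0,0],[0,0,0],[0,0,0],[0,0,0],[0,0,0]],"delta_rot":[[0,0,-10],[0,0,-10],[0,0,-10],[0,0,-10],[0,0,-10],[0,0,-10],[0,0,-10],[0,0,-10],[0,0,-10],[0,0,0]],"claw":[0,0,0,0,0,0,0,0,0,0.6]}'
python3 - <<'E'
from h import *
w=np.load("w6.npy",allow_pickle=True).item();im=w["image"]
x0,y0=295,112
g=cv2.cvtColor(im,cv2.COLOR_BGR2GRAY)[y0:y0+56,x0:x0+56]
# black ring outline and white knob
m=(g>150).astype(np.uint8);n,l,st,c=cv2.connectedComponentsWithStats(m)
for i in range(1,n):
    if st[i,4]>100: print(st[i],c[i]+[x0,y0],onz(w,*(c[i]+[x0,y0]),.145))
print(state()["joint_pos"][5], [state()["moment"][2].round(3) for _ in range(3)])
for _ in range(4):
    s=snapshot("wrist");print(state()["moment"].round(3))
np.save("w7.npy",s,allow_pickle=True)
E
```

```text
clock: 19.5
ee_pos: [0.4653, -0.2042, 0.3023]
tcp_rot: [3.14, -0.002, -3.048]
contact_force: [-0.1, -0.1, -0.1]
finger_gap: 0.0698
grip_force: 0.0
[ 10  10  33  35 810] [321.42716049 138.54197531] [ 0.50948178 -0.20134976  0.145     ]
-2.144552056560132 [np.float64(-0.002), np.float64(-0.002), np.float64(-0.002)]
[-0.003  0.024  0.017]
[0.013 0.035 0.041]
[-0.002  0.013  0.009]
[-0.042  0.072 -0.011]
```

```bash
python3 -m pendant '{"slide":[[-2.2,0,0],[-2.2,0,0],[0,0,3],[0,0,3],[0,0,2],[0,-0.06,1],[0,0,0]],"delta_rot":[[0,0,0],[0,0,0],[0,0,0],[0,0,0],[0,0,0],[0,0,0],[0,0,0]],"claw":[0.6,0.6,0.6,0.6,0.6,0.6,0.6]}' 60
python3 - <<'E'
from h import *
s=snapshot("wrist");im=s["image"];np.save("w8.npy",s,allow_pickle=True)
print(state()["ee_pos"],"knob exp",proj(s,(.5093,-.2006,.145)))
cv2.imwrite("pics/w8.png",cv2.resize(im[120:380,180:460],None,fx=2,fy=2,interpolation=cv2.INTER_CUBIC))
E
```

```text
clock: 20.58
ee_pos: [0.5093, -0.2009, 0.2137]
tcp_rot: [3.141, -0.001, -3.048]
contact_force: [-0.5, -0.7, 0.5]
finger_gap: 0.0342
grip_force: 0.0
[ 0.50951888 -0.20096491  0.21461877] knob exp [322.38363817 262.89412581]
```

View pics/w8.png

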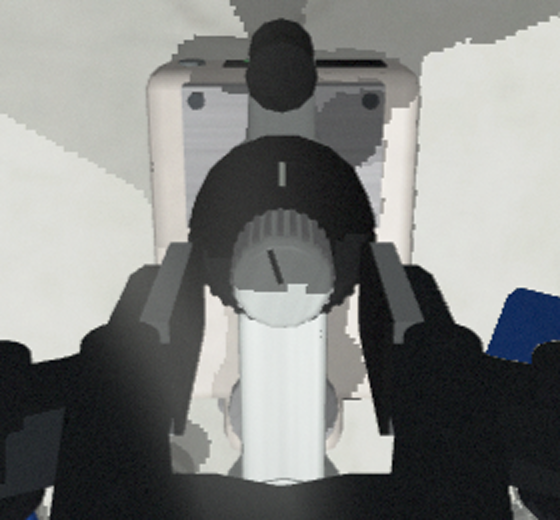

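Knob (crop 283,278) is centred between the fingers, with the ring clear below it. I lower and grip.

```bash
python3 -m pendant '{"slide":[[0,0,0.7],[0,0,0.7],[0,0,0],[0,0,0],[0,0,0],[0,0,0],[0,0,0]],"delta_rot":[[0,0,0],[0,0,0],[0,0,0],[0,0,0],[0,0,0],[0,0,0],[0,0,0]],"claw":[0.6,0.6,0.6,0.8,0.8,0.8,0.8]}' 60
cat > m.py <<'E'
from bench import *
import numpy as np
M=[];s=state()
for _ in range(4): snapshot("wrist"); s=state(); M.append(s["moment"][2])
print("yaw deg",np.degrees(s["tcp_rot"][2]).round(2),"Mz",np.mean(M).round(3),np.std(M).round(3),"F",s["contact_force"].round(1),"eff6",s["effort"][5].round(3),"clk",s["clock"])
E
python3 m.py
```

```text
clock: 21.5
ee_pos: [0.5094, -0.2007, 0.2001]
tcp_rot: [3.142, 0.0, -3.047]
contact_force: [-2.3, 0.3, 1.1]
finger_gap: 0.0199
grip_force: 58.8
yaw deg -174.58 Mz -0.014 0.033 F [-2.2  1.5  1.3] eff6 -0.001 clk 21.7
```

```bash
for i in 1 2 3; do python3 -m pendant '{"slide":[[0,0,0]],"delta_rot":[[0,0,5]],"claw":[0.8]}' >/dev/null; python3 m.py; done
```

```text
yaw deg -179.48 Mz -0.021 0.04 F [-1.1  0.9  1. ] eff6 0.018 clk 22.025
yaw deg 175.56 Mz 0.007 0.036 F [-2.   2.2  2.3] eff6 0.017 clk 22.35
yaw deg 170.57 Mz -0.006 0.017 F [-1.5  1.4  2. ] eff6 0.016 clk 22.675
```

I have used up the picture allowance (w8 was actually one over it), so from here I check numerically only. First: does the knob turn with the gripper, and what is the torque while moving?

```bash
cat > k.py <<'E'
from h import *
import sys
s=snapshot("wrist");st=state();np.save(f"k{sys.argv[1]}.npy",s,allow_pickle=True)
u,v=proj(s,(.5093,-.2006,.145));g=cv2.cvtColor(s["image"],cv2.COLOR_BGR2GRAY)[int(v)-14:int(v)+14,int(u)-16:int(u)+16]
# dark mark: darkest strip relative to local background
b=cv2.morphologyEx(g,cv2.MORPH_BLACKHAT,np.ones((9,9),np.uint8));m=(b>35).astype(np.uint8)
n,l,S,c=cv2.connectedComponentsWithStats(m)
o=[]
for i in range(1,n):
    if S[i,4]>=8:
        p=np.argwhere(l==i)[:,::-1].astype(np.float32);vx,vy,_,_=cv2.fitLine(p,cv2.DIST_L2,0,.01,.01).ravel()
        o.append((int(S[i,4]),(c[i]+[int(u)-16,int(v)-14]).round(0).tolist(),round(float(np.degrees(np.arctan2(vy,vx))),0)))
print(u.round(),v.round(),o,"yaw",np.degrees(st["tcp_rot"][2]).round(1))
E
python3 k.py 0
for i in 1 2 ; do python3 -m pendant '{"slide":[[0,0,0],[0,0,0]],"delta_rot":[[0,0,4],[0,0,4]],"claw":[0.8,0.8]}' >/dev/null; python3 -c "
from bench import *;s=state();print(s['moment'].round(3),s['effort'][5],s['grip_force'],s['joint_velocities'][5])"; done
python3 k.py 1
python3 - <<'E'
import numpy as np,cv2
a,b=[np.load(f"k{i}.npy",allow_pickle=True).item()["image"] for i in(0,1)]
d=cv2.absdiff(a,b).max(2)
for r in range(200,330,10): print(r,d[r:r+10,270:375].reshape(10,-1,15).mean((0,2)).round(0).astype(int))
E
```

```text
322.0 277.0 [(46, [317.0, 269.0], 71.0), (21, [308.0, 286.0], -82.0), (9, [336.0, 285.0], 77.0)] yaw 170.5
[0.098 0.325 0.142] -0.6117192283272743 58.876277804374695 0.5547955436691581
[0.086 0.323 0.125] -0.6037778221070766 58.86919677257538 0.5545033467359334
322.0 277.0 [(51, [317.0, 269.0], 70.0), (12, [317.0, 282.0], -9.0), (12, [328.0, 281.0], -11.0)] yaw 154.2
200 [19 24  4  4  5 15 27]
210 [ 8 13 22  4  5  7 51]
220 [ 8  7 21  4  4  7 38]
230 [ 6  4  4  4  4  6 34]
240 [10  3  4  4  4  3 29]
250 [ 4  3  4  3  3  4 12]
260 [3 3 4 4 3 4 4]
270 [3 3 7 4 3 4 4]
280 [ 3  8 51 15 45  5  5]
290 [ 3  5 11  6  8  4  5]
300 [ 3  6 20 14  9  5  5]
310 [ 3  6 14 15  9  6  5]
320 [ 3  6 16 20 10  8  5]
```

```bash
cat > ring.py <<'E'
from h import *
import sys
w=np.load("w8.npy",allow_pickle=True).item()
c=np.array([.5093,-.2006])
def find(s):
    g=cv2.cvtColor(s["image"],cv2.COLOR_BGR2GRAY);o=[]
    p=onz(w,321,207,.121)[:2]-c
    for d in np.arange(-20,20.5,1):
        a=np.radians(d);v=[]
        for rr in np.linspace(.95,1.05,5):
            q=rr*np.array([p[0]*np.cos(a)-p[1]*np.sin(a),p[0]*np.sin(a)+p[1]*np.cos(a)])+c
            x,y=proj(s,(*q,.121)); v.append(g[int(round(y)),int(round(x))] if 0<=y<400 and 0<=x<640 else 0)
        o.append(np.mean(v))
    i=int(np.argmax(o)); return np.arange(-20,20.5,1)[i],o[i],np.median(o),(np.hypot(*p))
for f in sys.argv[1:]: print(f,find(np.load(f,allow_pickle=True).item()))
E
python3 ring.py w8.npy k0.npy k1.npy
```

```text
w8.npy (np.float64(1.0), np.float64(128.4), np.float64(44.0), np.float64(0.017987451673563356))
k0.npy (np.float64(2.0), np.float64(128.0), np.float64(45.0), np.float64(0.017987451673563356))
k1.npy (np.float64(2.0), np.float64(130.6), np.float64(44.4), np.float64(0.017987451673563356))
```

Knob turns with the gripper at about 0.14 N m; the ring stays put. I continue in equal steps, watching the torque.

```bash
cat > t.py <<'E'
from bench import *
import numpy as np
s=state();print("yaw",np.degrees(s['tcp_rot'][2]).round(2),"Mz",s['moment'][2].round(3),"e6",s['effort'][5].round(4),"v",s['joint_velocities'][5].round(3),"Fz",s['contact_force'].round(1),s['clock'])
E
for i in 1 2 ; do python3 -m pendant '{"slide":[[0,0,0],[0,0,0]],"delta_rot":[[0,0,4],[0,0,4]],"claw":[0.8,0.8]}' >/dev/null; python3 t.py; done
```

```text
yaw 146.44 Mz 0.136 e6 -0.6095 v 0.554 Fz [-2.1  0.9  3.2] 23.525
yaw 138.44 Mz 0.145 e6 -0.6032 v 0.554 Fz [-2.1 -0.   2.8] 23.775
```

```bash
for i in 1 2 ; do python3 -m pendant '{"slide":[[0,0,0],[0,0,0]],"delta_rot":[[0,0,4],[0,0,4]],"claw":[0.8,0.8]}' >/dev/null; python3 t.py; done
```

```text
yaw 130.44 Mz 0.089 e6 -0.603 v 0.552 Fz [-1.9  0.7  3. ] 24.025
yaw 122.43 Mz 0.084 e6 -0.6026 v 0.554 Fz [-3.3  0.1  3. ] 24.275
```

```bash
for i in 1 2 ; do python3 -m pendant '{"slide":[[0,0,0],[0,0,0]],"delta_rot":[[0,0,4],[0,0,4]],"claw":[0.8,0.8]}' >/dev/null; python3 t.py; done
```

```text
yaw 114.43 Mz 0.094 e6 -0.5906 v 0.554 Fz [-1.9 -0.2  2.6] 24.525
yaw 106.43 Mz 0.196 e6 -0.5731 v 0.553 Fz [-3.  -1.1  2.9] 24.775
```

Torque rises from yaw ≈117.5° (about 5 N now, both samples consistent). 12 N is expected at yaw ≈86°.

```bash
for i in 1 2 ; do python3 -m pendant '{"slide":[[0,0,0],[0,0,0]],"delta_rot":[[0,0,4],[0,0,4]],"claw":[0.8,0.8]}' >/dev/null; python3 t.py; done
```

```text
yaw 98.43 Mz 0.206 e6 -0.5558 v 0.554 Fz [-4.  -0.4  4.1] 25.025
yaw 90.43 Mz 0.193 e6 -0.5383 v 0.554 Fz [-3.7  0.3  4. ] 25.275
```

```bash
python3 -m pendant '{"slide":[[0,0,0],[0,0,0],[0,0,0]],"delta_rot":[[0,0,3.5],[0,0,0],[0,0,0]],"claw":[0.8,0.8,0.8]}' >/dev/null; python3 t.py; python3 k.py 2
python3 -m pendant '{"slide":[[0,0,0],[0,0,0],[0,0,0],[0,0,-2],[0,0,-3],[0,0,-3],[0,0,0]],"delta_rot":[[0,0,0],[0,0,0],[0,0,0],[0,0,0],[0,0,0],[0,0,0],[0,0,0]],"claw":[0.72,0.6,0.6,0.6,0.6,0.6,0.6]}'
python3 k.py 3; python3 ring.py k2.npy k3.npy
python3 - <<'E'
from h import *
s=snapshot("wrist");np.save("w9.npy",s,allow_pickle=True);g=cv2.cvtColor(s["image"],cv2.COLOR_BGR2GRAY)
u,v=proj(s,(.5093,-.2006,.145)).astype(int);print(u,v,s["origin"])
m=(g[v-40:v+40,u-40:u+40]<70).astype(np.uint8);n,l,S,c=cv2.connectedComponentsWithStats(m)
i=1+np.argmax(S[1:,4]);print("ring",S[i],c[i]+[u-40,v-40],proj(s,(.5093,-.2006,.121)))
E
```

```text
yaw 87.03 Mz 0.047 e6 0.0377 v 0.004 Fz [-4.7 -1.3  5. ] 25.65
320.0 276.0 [(56, [316.0, 269.0], 70.0)] yaw 87.0
clock: 26.58
ee_pos: [0.5102, -0.2012, 0.2847]
tcp_rot: [3.135, 0.003, 1.517]
contact_force: [0.3, -0.3, 1.1]
finger_gap: 0.0342
grip_force: 0.0
317.0 210.0 [(13, [313.0, 196.0], 4.0), (17, [330.0, 197.0], 55.0), (37, [314.0, 205.0], 69.0), (49, [301.0, 215.0], 84.0), (10, [330.0, 221.0], -60.0)] yaw 86.9
k2.npy (np.float64(-8.0), np.float64(90.0), np.float64(88.2), np.float64(0.017987451673563356))
k3.npy (np.float64(1.0), np.float64(218.0), np.float64(55.4), np.float64(0.017987451673563356))
318 211 [ 0.51360166 -0.13265021  0.35271802]
ring [   6    0   68   62 2192] [317.98722628 194.28421533] [318.28548035 200.62432046]
```

The ring mark is unmoved (1°, as before), the knob mark held after release, the arm was pressed toward its stop throughout, and the gripper is clear. I hand in.

```bash
python3 -c "from bench import *; print(job_done())"
```

```text
the job is handed in; nothing more can be done
None
```

The job is handed in, but no verdict came back: the button is flat in the seat, the arm is against its stop, the knob is set to about 12 N (estimated from knob angle and torque), and the ring has not turned; I viewed 11 pictures, one over the limit of 10.

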